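Cap torque check on a carrier of sample bottles

ROBOT

A 6-joint arm with a two-finger parallel gripper is mounted at the origin on a cart in front of the work surface, level with it; the furniture and walls round the work are solid. World frame = base frame: x ahead of the robot, y to its left, z up, the work surface at z = 0. Lengths are in m, angles in rad, forces in N, time in s.
With the tool pointing down it reaches from about 0.35 to 0.975 m from the base axis. Payload 4.9 kg.
Tool frame: the origin (TCP) lies at the very end of the fingers, on their centre line; the grasp point (between the pads) lies 19 mm behind it (ctrl.grasp_offset is the distance from the TCP to the grasp point, in m); z points along the fingers, y is the line along which they close (so a half turn about z gives the same grasp; the last joint's range is limited). The gripper opens to 85 mm and grips with 20 to 120 N. Pads are 22 mm wide; open, the fingers measure 114 mm over their backs; the gripper's body (76 mm by 85 mm) begins 54 mm behind the grasp point. The pads swing forward as they close: fully open they stand 13 mm farther back than shut.
Start: joints at [1.224, 0.053, 1.613, -0, 1.476, -0.119], TCP at [0.141, 0.609, 0.231] pointing down, gripper open.
Joint ranges: [-3.01, 3.01], [-1.01, 2.22], [0.06, 2.58], [-1.02, 4.17], [0.09, 2.62], [-3.14, 3.14]. Speed limits (rad/s): [2.57, 2.57, 3.14, 3.14, 3.14, 3.14].

INTERFACE

Orientations are given as a rotation vector (axis times angle).
In Python, from station import ctrl, optics gives the robot as it stands.
- The arm moves only by the shell command python3 -m handwheel 'ROWS' [OPENING] [FORCE]. ROWS is JSON, a list of rows, each an object of numbers: "tx", "ty", "tz": the shift along the tool's x, y, z in mm; "roll": the turn about the tool's z in rad. A call has 1 to 12 rows; each row shifts and turns the commanded pose from where the row before left it, along the tool's axes as they then stand; what a row does not reach is not made up. A row lasts 1/12 s, in which the tool goes at most 41.7 mm and 7.16 degrees, less where a joint would pass 70% of its speed; a pose out of reach is approached as far as the arm can. A call with a gripper value outside its range is refused whole. OPENING is the finger opening in mm, from 0 to 85.4, set as the call begins (- or left out, the last holds). The fingers move at their own pace and stop on an object; FORCE is the grip in N (left out, the last holds). Time passes only in rows, so rows that do not move let the fingers close. It gives the time, the measured TCP pose, the force, the opening and the grip force at its end, in the units of the state.
- ctrl.get_obs(): the state, without advancing time (a new reading comes with each control period).
- optics.get_image(name): name is "scene" or "side" or "wrist"; returns (picture, depth): 480x640x3 uint8, red, green, blue; 480x640 float32, m along the optical axis (not along the pixel's ray), 0 where there is no reading.
- optics.camera_params(name): a dict with "mtx" (3x3 intrinsics, pixels), "k1" (the pictures are not rectified: a ray, as slopes to the right and down, at radius r is drawn at 1 + k1 r^2 times it, then the intrinsics apply), "extrinsics" (4x4, takes a point from camera to world coordinates); the wrist camera has in their place "tool_from_camera" (4x4, takes a point from camera to tool coordinates, whose origin is the TCP and whose axes are the flange's). Camera axes: x right, y down, z forward; pixel columns grow to the right and rows downward; lengths in m; the calibration is good to about 2 mm. A picture is of the moment at which its call begins: read the wrist's pose just before it. camera_params takes no time and is no camera call.
- ctrl.finish_job(): hands the job in; it is judged then, once.
The state is a dict: "t": time; "q": joint angles; "dq": joint speeds; "effort": joint torques, N m; "tool_pos": TCP position; "tool_rot": TCP orientation; "contact_force": force on the tool from outside, world axes, zero at the start; "wrist_torque": the same for the moment, N m; "opening": finger opening in m; "grip_force": force on a finger pad.
Only numpy, scipy, OpenCV 4.12 (cv2) and the standard library are available. Lean on these libraries where they do the work, as an engineer would, in place of code of your own. Each camera call takes 0.05 s, during which the arm holds its last target. There are 200 camera calls.

TASK

One of the three bottles in the carrier has a loose cap; find it and put it aside for rework. Working from the left well to the right so that none is missed, grip each cap and try it towards open (counter-clockwise) with about 0.4 N m and never more than 0.6 N m: a tight cap holds, the loose one gives way early, and must not be unscrewed more than half a turn in all. Then lift the loose one out by its square body, not by its cap, and stand it upright in the white rework tray, leaving the tight bottles in their wells and the other things on the board where they are.

Things in the scene. Friction and masses are not known exactly. Their poses are not given: they have to be found in the camera images.
- bottle_a: one of three alike white plastic bottles in the carrier, each with a black screw cap (which stands in which well varies; one cap is loose). Square flat-sided body 44 x 44 mm, 64 mm high, then a round shoulder and neck; cap 38 mm across, 76 to 96 mm above the underside. About 0.15 kg. Origin: centre of the underside; z up, x and y square to the flat sides
- bottle_b: one of three alike white plastic bottles in the carrier, each with a black screw cap (which stands in which well varies; one cap is loose). Square flat-sided body 44 x 44 mm, 64 mm high, then a round shoulder and neck; cap 38 mm across, 76 to 96 mm above the underside. About 0.15 kg. Origin: centre of the underside; z up, x and y square to the flat sides
- bottle_c: one of three alike white plastic bottles in the carrier, each with a black screw cap (which stands in which well varies; one cap is loose). Square flat-sided body 44 x 44 mm, 64 mm high, then a round shoulder and neck; cap 38 mm across, 76 to 96 mm above the underside. About 0.15 kg. Origin: centre of the underside; z up, x and y square to the flat sides
- cap_a: the black round two-piece screw cap of bottle_a, 38 mm across, 20 mm high, right-handed; this pose is that of its inner part, origin at the centre of the underside. Its ribbed outer shell turns freely by up to 0.24 rad (start unknown) before its lugs drive the inner part. Grip it with about 25 N, or it slips; the wider square body ends 12 mm below it
- cap_b: the black round two-piece screw cap of bottle_b, 38 mm across, 20 mm high, right-handed; this pose is that of its inner part, origin at the centre of the underside. Its ribbed outer shell turns freely by up to 0.24 rad (start unknown) before its lugs drive the inner part. Grip it with about 25 N, or it slips; the wider square body ends 12 mm below it
- cap_c: the black round two-piece screw cap of bottle_c, 38 mm across, 20 mm high, right-handed; this pose is that of its inner part, origin at the centre of the underside. Its ribbed outer shell turns freely by up to 0.24 rad (start unknown) before its lugs drive the inner part. Grip it with about 25 N, or it slips; the wider square body ends 12 mm below it
- turn_a (a joint): how far the cap of bottle_a has really turned on its thread (rad, 0 at the start, grows as it opens, counter-clockwise from above). A tight cap does not turn below 1 N m; a loose one gives way at about 0.12 N m and then turns with that same drag
- give_a (a joint): elastic twist of the cap of bottle_a and its liner under load (rad, 0 when unloaded, positive towards open): very stiff, 12 N m per rad, so the trial torque of 0.4 N m shows as only 0.033 rad; it springs back
- turn_b (a joint): how far the cap of bottle_b has really turned on its thread (rad, 0 at the start, grows as it opens, counter-clockwise from above). A tight cap does not turn below 1 N m; a loose one gives way at about 0.12 N m and then turns with that same drag
- give_b (a joint): elastic twist of the cap of bottle_b and its liner under load (rad, 0 when unloaded, positive towards open): very stiff, 12 N m per rad, so the trial torque of 0.4 N m shows as only 0.033 rad; it springs back
- turn_c (a joint): how far the cap of bottle_c has really turned on its thread (rad, 0 at the start, grows as it opens, counter-clockwise from above). A tight cap does not turn below 1 N m; a loose one gives way at about 0.12 N m and then turns with that same drag
- give_c (a joint): elastic twist of the cap of bottle_c and its liner under load (rad, 0 when unloaded, positive towards open): very stiff, 12 N m per rad, so the trial torque of 0.4 N m shows as only 0.033 rad; it springs back
- board: grey bench board on the counter, 290 x 585 mm, fixed; the carrier, the tray and small things stand on it. Its top is 36 mm above the counter (z = 0.036). Origin: centre of its underside
- carrier: grey plastic bottle carrier, 78 x 246 mm, fixed to the board, three square wells in a row along its y axis, 80 mm apart. Its upper plate ends 40 mm above its underside, so the top 30 mm of each square body stands clear; end walls, 121 mm from the middle, rise to 63 mm. Origin: centre of its underside; its +y is left as seen by the robot
- well_left (a point): centre of the left well of the carrier at the height of the base plate (6 mm above the carrier's underside), 80 mm along the carrier's y; left is +y as seen by the robot. The well is 47 mm square: a bottle has 1.5 mm of play on each side and can turn about 0.07 rad either way before its edges bear on the well, so a twisted cap first takes the bottle along with hardly any resistance
- well_middle (a point): centre of the middle well of the carrier at the height of the base plate (6 mm above the carrier's underside), 0 mm along the carrier's y; left is +y as seen by the robot. The well is 47 mm square: a bottle has 1.5 mm of play on each side and can turn about 0.07 rad either way before its edges bear on the well, so a twisted cap first takes the bottle along with hardly any resistance
- well_right (a point): centre of the right well of the carrier at the height of the base plate (6 mm above the carrier's underside), -80 mm along the carrier's y; left is +y as seen by the robot. The well is 47 mm square: a bottle has 1.5 mm of play on each side and can turn about 0.07 rad either way before its edges bear on the well, so a twisted cap first takes the bottle along with hardly any resistance
- tray: shallow white plastic tray for rework, 110 x 120 mm (x, y) outside, walls 4 mm thick and 22 mm high, fixed to the board; its floor is 4 mm thick. Origin: centre of its underside
- saline: bystander: small white plastic bottle with a screw cap, 35 mm in diameter, 78 mm high, standing loose behind the carrier. Origin: centre of its underside
- dropper: bystander: small brown dropper bottle, 31 mm in diameter, 85 mm high, standing loose behind the carrier. Origin: centre of its underside
- marker: bystander: black marker pen, 135 mm long along its y, 19 mm thick, lying loose in front of the carrier. Origin: centre of its underside
- oil_bottle: bystander: small brown bottle with a black cap, 28 mm in diameter, 59 mm high, standing loose at the left end of the board. Origin: centre of its underside
- cover_box: bystander: flat small box, 34 x 34 x 14 mm, loose at the left end of the board. Origin: centre of its underside

How it is judged:
On the way, in this order (a step that is already met when the one before it is completed fails the run):
1. the cap of the bottle in the left well has been tried: twisted towards open (counter-clockwise) until it bore 0.30 N m, or gave way and turned at least 0.05 rad (((horizontal distance between bottle_a and well_left below 0.012 m and (value of joint give_a above 0.025 rad or value of joint turn_a above 0.05 rad)) or (horizontal distance between bottle_b and well_left below 0.012 m and (value of joint give_b above 0.025 rad or value of joint turn_b above 0.05 rad)) or (horizontal distance between bottle_c and well_left below 0.012 m and (value of joint give_c above 0.025 rad or value of joint turn_c above 0.05 rad)))), for 0.1 s.
2. the cap of the bottle in the middle well has been tried: twisted towards open (counter-clockwise) until it bore 0.30 N m, or gave way and turned at least 0.05 rad (((horizontal distance between bottle_a and well_middle below 0.012 m and (value of joint give_a above 0.025 rad or value of joint turn_a above 0.05 rad)) or (horizontal distance between bottle_b and well_middle below 0.012 m and (value of joint give_b above 0.025 rad or value of joint turn_b above 0.05 rad)) or (horizontal distance between bottle_c and well_middle below 0.012 m and (value of joint give_c above 0.025 rad or value of joint turn_c above 0.05 rad)))), for 0.1 s.
3. the cap of the bottle in the right well has been tried: twisted towards open (counter-clockwise) until it bore 0.30 N m, or gave way and turned at least 0.05 rad (((horizontal distance between bottle_a and well_right below 0.012 m and (value of joint give_a above 0.025 rad or value of joint turn_a above 0.05 rad)) or (horizontal distance between bottle_b and well_right below 0.012 m and (value of joint give_b above 0.025 rad or value of joint turn_b above 0.05 rad)) or (horizontal distance between bottle_c and well_right below 0.012 m and (value of joint give_c above 0.025 rad or value of joint turn_c above 0.05 rad)))), for 0.1 s.
At the end, for the whole second after the job is handed in: the bottle whose cap gave way (turned at least 0.05 rad) stands upright (within 0.1 rad) on the floor of the tray, its centre within 42 mm (tray x) and 52 mm (tray y) of the tray's; the two tight bottles stand upright in their wells, within 10 mm of where they stood; all three at rest (((value of joint turn_a above 0.05 rad and x of bottle_a in the frame of tray between -0.042 and 0.042 m and y of bottle_a in the frame of tray between -0.052 and 0.052 m and z of bottle_a in the frame of tray below 0.01 m and value of joint each of turn_b, turn_c below 0.05 rad and distance of each of bottle_b, bottle_c from where it was at the start of the episode below 0.01 m) or (value of joint turn_b above 0.05 rad and x of bottle_b in the frame of tray between -0.042 and 0.042 m and y of bottle_b in the frame of tray between -0.052 and 0.052 m and z of bottle_b in the frame of tray below 0.01 m and value of joint each of turn_a, turn_c below 0.05 rad and distance of each of bottle_a, bottle_c from where it was at the start of the episode below 0.01 m) or (value of joint turn_c above 0.05 rad and x of bottle_c in the frame of tray between -0.042 and 0.042 m and y of bottle_c in the frame of tray between -0.052 and 0.052 m and z of bottle_c in the frame of tray below 0.01 m and value of joint each of turn_a, turn_b below 0.05 rad and distance of each of bottle_a, bottle_b from where it was at the start of the episode below 0.01 m)) and angle between each of bottle_a, bottle_b, bottle_c's own z axis and vertical below 0.1 rad and linear speed of each of bottle_a, bottle_b, bottle_c below 0.02 m/s); the robot touches nothing.
It fails at once if a cap is over-torqued: more than 0.6 N m either way on a cap (value of joint any of give_a, give_b, give_c above 0.05 rad or value of joint any of give_a, give_b, give_c below -0.05 rad).
It fails at once if the loose cap is unscrewed by more than half a turn (3.1 rad) (value of joint any of turn_a, turn_b, turn_c above 3.1 rad).
It fails at once if a bottle is carried by its cap: the fingers bear on a cap while its bottle is lifted 20 mm or more ((height (world z) of bottle_a above 0.062 m and contact force between the fingers and cap_a above 2 N) or (height (world z) of bottle_b above 0.062 m and contact force between the fingers and cap_b above 2 N) or (height (world z) of bottle_c above 0.062 m and contact force between the fingers and cap_c above 2 N)).
It fails at once if a bottle whose cap has not given way is taken out of its well (raised 20 mm) ((height (world z) of bottle_a above 0.062 m and value of joint turn_a below 0.05 rad) or (height (world z) of bottle_b above 0.062 m and value of joint turn_b below 0.05 rad) or (height (world z) of bottle_c above 0.062 m and value of joint turn_c below 0.05 rad)).
It fails at once if a bystander on the board is shifted by more than 20 mm (distance of any of saline, dropper, marker, oil_bottle, cover_box from where it was at the start of the episode above 0.02 m).
It also fails if it takes over 72 s, if anything falls off the work surface, if the arm or the gripper's body presses on something with over 40 N, if the wrist force passes 120 N, or if a joint passes its speed limit or range.

## Working session

There is one attempt and no reset: what is moved stays moved. The work goes in short steps, Python scripts to look and compute and a shell command to move; the robot and the scene stay as the last step left them, time stands still between calls to the robot, and variables do not carry over. Pictures are saved under pics/ and viewed, at most 10 in all, crops included, and the job is handed in when it is done.

```bash
ls; mkdir -p pics
python3 - <<'E'
from station import ctrl, optics
import cv2, numpy as np
o=ctrl.get_obs(); print({k:np.round(v,3).tolist() for k,v in o.items()}, ctrl.grasp_offset)
for n in("scene","side","wrist"):
    im,d=optics.get_image(n); cv2.imwrite(f"pics/{n}0.png",im[:,:,::-1]); np.save(f"pics/{n}0.npy",d)
    p=optics.camera_params(n); print(n,{k:np.round(v,3).tolist() for k,v in p.items()})
E
```

```text
pics
{'t': 0.0, 'q': [1.224, 0.053, 1.614, -0.0, 1.476, -0.119], 'dq': [0.0, -0.001, 0.0, 0.0, -0.002, -0.0], 'effort': [-0.001, -39.369, -37.017, -0.0, 0.007, -0.0], 'tool_pos': [0.141, 0.608, 0.23], 'tool_rot': [-0.357, -3.121, 0.003], 'contact_force': [-0.535, 0.25, 0.503], 'wrist_torque': [-0.041, 0.012, 0.01], 'grip_force': 0.0, 'opening': 0.086} 0.0187
scene {'mtx': [[623.976, 0.0, 329.397], [0.0, 623.976, 226.931], [0.0, 0.0, 1.0]], 'k1': -0.05, 'extrinsics': [[0.8, -0.27, 0.535, -0.22], [-0.6, -0.356, 0.717, -0.781], [-0.003, -0.895, -0.446, 0.695], [0.0, 0.0, 0.0, 1.0]]}
side {'mtx': [[578.02, 0.0, 316.234], [0.0, 578.02, 244.021], [0.0, 0.0, 1.0]], 'k1': -0.053, 'extrinsics': [[-0.997, 0.046, -0.069, 0.56], [0.083, 0.651, -0.754, 0.898], [0.01, -0.757, -0.653, 0.708], [0.0, 0.0, 0.0, 1.0]]}
wrist {'mtx': [[369.699, 0.0, 320.559], [0.0, 369.699, 242.858], [0.0, 0.0, 1.0]], 'k1': -0.013, 'tool_from_camera': [[-0.0, -0.961, -0.276, 0.07], [1.0, -0.0, 0.0, 0.001], [-0.0, -0.276, 0.961, -0.144], [0.0, 0.0, 0.0, 1.0]]}
```

View pics/scene0.png

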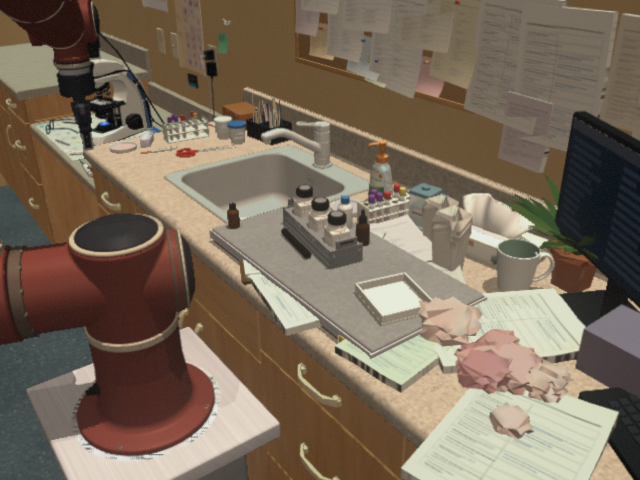

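View pics/side0.png

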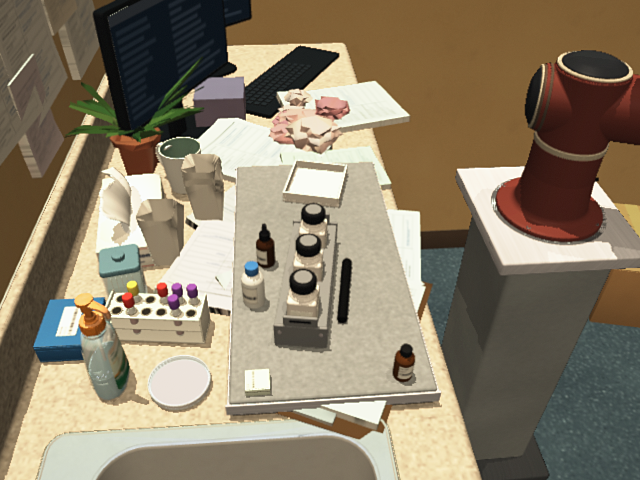

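The scene view shows caps at about (305,190), (320,204), (337,218) and the tray at (393,297). The side view shows caps at (313,215), (308,245), (302,284) and the tray at (316,183). Saline and dropper stand behind the carrier, the marker in front.

```bash
cat > h.py <<'E'
from station import ctrl, optics
import cv2, numpy as np
from scipy.spatial.transform import Rotation as R
def ray(n,px,T=None):
    p=optics.camera_params(n); dist=np.array([p['k1'],0,0,0,0.])
    u=cv2.undistortPoints(np.array(px,float).reshape(-1,1,2),p['mtx'],dist)[:,0]
    T=p['extrinsics'] if T is None else T
    return T[:3,3], np.c_[u,np.ones(len(u))]@T[:3,:3].T
def wristT(o):
    T=np.eye(4);T[:3,:3]=R.from_rotvec(o['tool_rot']).as_matrix();T[:3,3]=o['tool_pos']
    return T@optics.camera_params('wrist')['tool_from_camera']
def plane(o,d,z): return o+d*((z-o[2])/d[:,2])[:,None]
def tri(o1,d1,o2,d2):
    A=np.c_[d1,-d2]; s=np.linalg.lstsq(A,o2-o1,rcond=None)[0]
    a,b=o1+s[0]*d1,o2+s[1]*d2; return (a+b)/2,np.linalg.norm(a-b)
def cloud(n,d,T=None):
    v,u=np.mgrid[:480,:640]; o,r=ray(n,np.c_[u.ravel(),v.ravel()],T)
    return (o+r*d.ravel()[:,None]).reshape(480,640,3)
E
python3 - <<'E'
from h import *
C={}
for n in("scene","side"):
    im=cv2.imread(f"pics/{n}0.png"); P=cloud(n,np.load(f"pics/{n}0.npy"))
    m=((im.max(2)<60)&(P[...,2]>.1)&(P[...,2]<.16)&(P[...,0]>.3)&(P[...,0]<.8)&(abs(P[...,1])<.4)).astype(np.uint8)
    k,l,s,c=cv2.connectedComponentsWithStats(m)
    C[n]=[]
    for i in range(1,k):
        if s[i,4]>80:
            q=P[l==i]; zt=np.percentile(q[:,2],95); tp=q[q[:,2]>zt-.005]
            px=np.argwhere((l==i)&(P[...,2]>zt-.004))[:,::-1]
            (cx,cy),_,_=cv2.minAreaRect(px.astype(np.float32))
            print(n,s[i],zt.round(4),tp.mean(0).round(4),(q.max(0)-q.min(0)).round(3),(round(cx,1),round(cy,1))); C[n].append((cx,cy))
    # white tray
    t=((P[...,2]>.05)&(P[...,2]<.066)&(im.min(2)>110)&(P[...,1]<-.05)&(P[...,1]>-.4)&(P[...,0]<.8)&(P[...,0]>.35)).astype(np.uint8)
    q=P[t>0]; r=cv2.minAreaRect(q[:,:2].astype(np.float32)*1000); print('tray',t.sum(),r,np.median(q[:,2]))
    # bystanders heights histogram above board
E
```

```text
scene [296 187  17  11 126] 0.1394 [0.515  0.2996 0.1374] [0.034 0.035 0.02 ] (304.6, 189.8)
scene [312 200  16  11 127] 0.1397 [0.5007 0.2189 0.1375] [0.033 0.032 0.02 ] (319.5, 203.0)
scene [328 214  18  11 141] 0.1395 [0.4875 0.1408 0.1377] [0.033 0.03  0.02 ] (337.0, 216.8)
scene [ 574  228   66   77 1406] 0.1578 [ 0.7458 -0.3135  0.1565] [0.101 0.189 0.043] (606.6, 258.0)
tray 1800 ((587.538330078125, -233.07247924804688), (343.8258056640625, 401.3993835449219), 81.34410095214844) 0.05828242990259708
side [153  62  55  51 679] 0.1584 [ 0.7573 -0.292   0.1568] [0.099 0.187 0.043] (182.9, 85.7)
side [156 111  46  16 128] 0.1398 [ 0.7275 -0.1914  0.138 ] [0.095 0.051 0.035] (181.5, 114.9)
side [302 205  24  20 254] 0.1378 [0.4981 0.161  0.1359] [0.038 0.034 0.019] (313.0, 211.6)
side [259 224  11  14  86] 0.1194 [0.5788 0.1655 0.1184] [0.016 0.016 0.022] (263.5, 225.5)
side [296 236  25  21 289] 0.1378 [0.5115 0.2387 0.136 ] [0.037 0.032 0.02 ] (308.0, 243.0)
side [290 270  27  25 337] 0.138 [0.5244 0.3159 0.1362] [0.037 0.036 0.021] (302.5, 279.0)
tray 851 ((586.15478515625, -216.41824340820312), (427.48712158203125, 331.2059631347656), 0.1920546591281891) 0.05730328619770797
```

```bash
python3 -m handwheel '[{"tx":-33,"ty":-19,"tz":-4},{"tx":-33,"ty":-19,"tz":-4},{"tx":-33,"ty":-19,"tz":-4},{"tx":-33,"ty":-19,"tz":-4},{"tx":-33,"ty":-19,"tz":-4},{"tx":-33,"ty":-19,"tz":-4},{"tx":-33,"ty":-19,"tz":-4},{"tx":-33,"ty":-19,"tz":-4},{"tx":-33,"ty":-19,"tz":-4},{"tx":-33,"ty":-19,"tz":-4},{"tx":-33,"ty":-19,"tz":-4},{"tx":-33,"ty":-19,"tz":-4}]' 60 25
python3 -m handwheel '[{"tx":-20,"ty":-10,"roll":-0.03},{"tx":-20,"ty":-10,"roll":-0.03},{"tx":-20,"ty":-10},{},{},{}]'
cat > look.py <<'E'
import sys; from h import *
n=sys.argv[1]; o=ctrl.get_obs(); im,d=optics.get_image('wrist'); T=wristT(o)
cv2.imwrite(f"pics/w{n}.png",im[:,:,::-1]); np.savez(f"pics/w{n}.npz",d=d,T=T)
print(o['t'],o['tool_pos'].round(4),o['tool_rot'].round(3))
E
python3 look.py 1
```

```text
0.15 [0.141  0.6084 0.2303] [-3.570e-01 -3.121e+00  2.000e-03]$[0]: bad value
$[0]: bad value
```

View pics/w1.png

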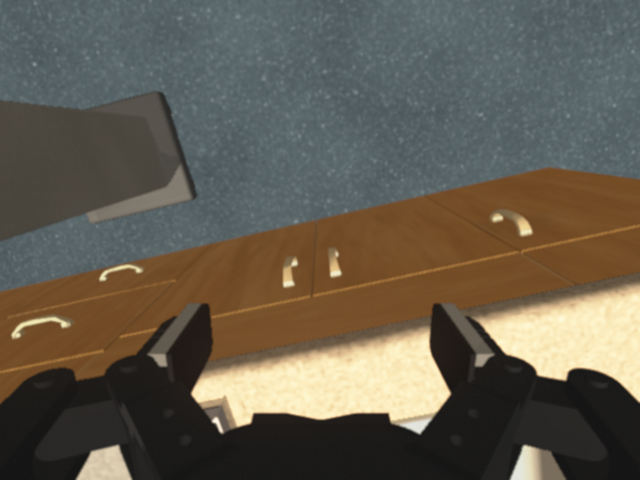

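The wrist picture shows only the floor and drawers (arm unmoved); the row format needs fixing.

```bash
python3 -m handwheel '[{"tx":-33,"ty":-19,"tz":-4,"roll":0},{"tx":-33,"ty":-19,"tz":-4,"roll":0},{"tx":-33,"ty":-19,"tz":-4,"roll":0},{"tx":-33,"ty":-19,"tz":-4,"roll":0},{"tx":-33,"ty":-19,"tz":-4,"roll":0},{"tx":-33,"ty":-19,"tz":-4,"roll":0},{"tx":-33,"ty":-19,"tz":-4,"roll":0},{"tx":-33,"ty":-19,"tz":-4,"roll":0},{"tx":-33,"ty":-19,"tz":-4,"roll":0},{"tx":-33,"ty":-19,"tz":-4,"roll":0},{"tx":-33,"ty":-19,"tz":-4,"roll":0},{"tx":-33,"ty":-19,"tz":-4,"roll":0}]' 60 25
```

```text
t: 1.2
tool_pos: [0.4764, 0.2957, 0.2794]
tool_rot: [-0.357, -3.121, -0.0]
contact_force: [-0.4, 1.0, -0.4]
opening: 0.0601
grip_force: 0.0
```

```bash
python3 -m handwheel '[{"tx":-29,"ty":-14,"tz":0,"roll":-0.03},{"tx":-29,"ty":-14,"tz":0,"roll":-0.03},{"tx":-29,"ty":-14,"tz":0,"roll":0},{"tx":0,"ty":0,"tz":0,"roll":0},{"tx":0,"ty":0,"tz":0,"roll":0},{"tx":0,"ty":0,"tz":0,"roll":0}]'
python3 look.py 2
```

```text
t: 1.7
tool_pos: [0.552, 0.2392, 0.2789]
tool_rot: [-0.264, -3.129, -0.0]
contact_force: [-0.8, 0.0, -0.6]
opening: 0.0603
grip_force: 0.0
1.7 [0.552  0.2392 0.2789] [-0.264 -3.129 -0.   ]
```

View pics/w2.png

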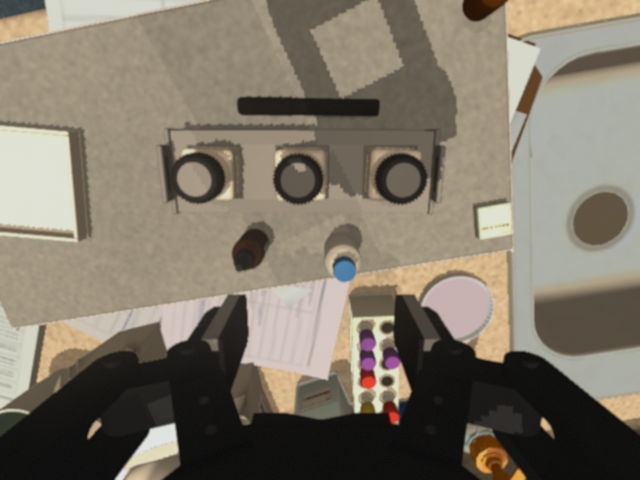

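The wrist view shows caps at (199,177), (298,178) and (402,178), with the carrier rows aligned to the image and the tray cut off at left. The next view is shifted towards the tray.

```bash
python3 -m handwheel '[{"tx":3,"ty":-34,"tz":0,"roll":0},{"tx":3,"ty":-34,"tz":0,"roll":0},{"tx":3,"ty":-34,"tz":0,"roll":0},{"tx":0,"ty":0,"tz":0,"roll":0},{"tx":0,"ty":0,"tz":0,"roll":0}]'
python3 look.py 3
cat > meas.py <<'E'
from h import *
V={}
for n in (2,3):
    im=cv2.imread(f"pics/w{n}.png"); z=np.load(f"pics/w{n}.npz"); T=z['T']; P=cloud('wrist',z['d'],T)
    H=P[...,2]
    m=((H>.112)&(H<.15)&(im.max(2)<130)).astype(np.uint8)
    m[300:]=0
    k,l,s,c=cv2.connectedComponentsWithStats(m); L=[]
    for i in range(1,k):
        if s[i,4]>800:
            q=P[l==i]; zt=np.median(q[q[:,2]>.132][:,2])
            top=((l==i)&(H>zt-.004)).astype(np.uint8)
            cn=max(cv2.findContours(top,cv2.RETR_EXTERNAL,cv2.CHAIN_APPROX_NONE)[0],key=len)
            (cx,cy),r=cv2.minEnclosingCircle(cn)
            o,d=ray('wrist',[[cx,cy],[cx+r,cy]],T); w=plane(o,d,.138)
            print(n,(round(cx,1),round(cy,1)),'rad',np.linalg.norm(w[1]-w[0]).round(4),'z',zt.round(4),'xy',w[0].round(4)); L.append((cx,o,d[0]))
    V[n]=sorted(L,key=lambda a:a[0])
    w=((H>.05)&(H<.066)&(im.min(2)>110)).astype(np.uint8); w[:,250:]=0; w[330:]=0; 
    k,l,s,c=cv2.connectedComponentsWithStats(w); i=1+s[1:,4].argmax(); q=P[l==i]
    print('tray',s[i],cv2.minAreaRect((q[:,:2]*1000).astype(np.float32)),np.median(q[:,2]))
    f=(H>.07)&(H<.08); f[300:]=0; q=P[f]; 
    q=q[(abs(q[:,0]-.505)<.08)&(abs(q[:,1]-.235)<.15)]; print('plate',len(q),cv2.minAreaRect((q[:,:2]*1000).astype(np.float32)),np.median(q[:,2]))
    g=(H>.084)&(H<.1); g[300:]=0
    q=P[g&(abs(P[...,0]-.505)<.07)]; print('end walls z',len(q))
    b=P[(H>.098)&(H<.112)&(im.min(2)>60)]
    for y0 in (.15,.23,.31):
        e=b[(abs(b[:,1]-y0)<.035)&(abs(b[:,0]-.5)<.06)]
        if len(e)>50: print('body',y0,len(e),cv2.minAreaRect((e[:,:2]*1000).astype(np.float32)),np.median(e[:,2]))
    fl=P[200:230]; 
for a in V[2]:
    for b in V[3]:
        p,e=tri(a[1],a[2],b[1],b[2])
        if e<.006 and .1<p[2]<.17: print('tri',p.round(4),e.round(4))
E
python3 meas.py
```

```text
t: 2.17
tool_pos: [0.5257, 0.1399, 0.2797]
tool_rot: [0.264, 3.13, 0.001]
contact_force: [-0.4, 0.5, 0.2]
opening: 0.0602
grip_force: 0.0
2.1667 [0.5257 0.1399 0.2797] [2.64e-01 3.13e+00 1.00e-03]
2 (195.0, 178.0) rad 0.0204 z 0.1385 xy [0.4965 0.1519 0.138 ]
2 (297.4, 178.7) rad 0.0197 z 0.1389 xy [0.5102 0.229  0.138 ]
2 (402.3, 178.8) rad 0.02 z 0.139 xy [0.5237 0.308  0.138 ]
tray [  0 125  79 117 993] ((479.7170104980469, -36.03325271606445), (81.68873596191406, 110.71327209472656), 74.44535827636719) 0.05884203485853673
plate 11664 ((531.7067260742188, 226.12149047851562), (247.7152557373047, 119.81227111816406), 80.17120361328125) 0.07707356341969296
end walls z 1685
body 0.15 874 ((494.4181213378906, 142.04339599609375), (64.00479125976562, 43.06277084350586), 77.09430694580078) 0.10598778040595741
body 0.23 694 ((510.51617431640625, 228.68588256835938), (43.595848083496094, 44.1698112487793), 80.37714385986328) 0.10586986768289286
body 0.31 777 ((526.1569213867188, 317.8953857421875), (64.77509307861328, 44.16240692138672), 77.18423461914062) 0.10591509951717015
3 (327.6, 18
[... 281 characters left out ...]
449219), 74.89849853515625) 0.05881685821789717
plate 11123 ((529.8389282226562, 226.38479614257812), (247.31759643554688, 116.76006317138672), 80.24508666992188) 0.07708823254636621
end walls z 2161
body 0.15 691 ((493.9377746582031, 141.94503784179688), (63.135276794433594, 44.130149841308594), 77.8503646850586) 0.10595332336584162
body 0.23 823 ((510.43218994140625, 228.7819366455078), (44.036346435546875, 43.97280502319336), 80.51798248291016) 0.10613240598368379
body 0.31 975 ((526.5791015625, 317.9989929199219), (65.6087417602539, 44.098106384277344), 76.1519775390625) 0.10594931233410482
tri [0.4965 0.1512 0.1358] 0.0003
tri [0.5104 0.2288 0.1363] 0.0
tri [0.5243 0.3084 0.1355] 0.0005
```

View pics/w3.png

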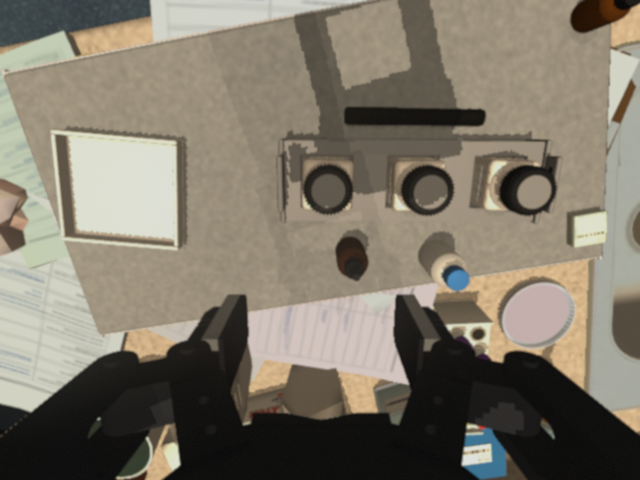

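Caps triangulate to z ≈ 0.136 (0.138 expected). Left is (.524,.308), middle (.510,.229), right (.496,.151). The tray centre is (.474,-.056) with its rim at .0588, 121 x 110 mm, matching the given sizes. The tool's y is already aligned with the row. Going to the left cap.

```bash
python3 -m handwheel '[{"tx":6,"ty":33,"tz":0,"roll":0},{"tx":6,"ty":33,"tz":0,"roll":0},{"tx":6,"ty":33,"tz":0,"roll":0},{"tx":6,"ty":33,"tz":0,"roll":0},{"tx":6,"ty":33,"tz":0,"roll":0},{"tx":0,"ty":0,"tz":35,"roll":0},{"tx":0,"ty":0,"tz":35,"roll":0},{"tx":0,"ty":0,"tz":35,"roll":0},{"tx":0,"ty":0,"tz":25,"roll":0},{"tx":0,"ty":0,"tz":0,"roll":0},{"tx":0,"ty":0,"tz":0,"roll":0}]'
cat > st.py <<'E'
import sys; from h import *
# prints state; exit 1 if z torque (bias removed) exceeds limit in argv[1]
import json,os
o=ctrl.get_obs(); m=R.from_rotvec(o['tool_rot']).as_matrix(); a=np.degrees(np.arctan2(m[1,1],m[0,1]))
b=json.load(open('bias.json')) if os.path.exists('bias.json') else 0
if sys.argv[1:]==['bias']: b=float(o['wrist_torque'][2]); json.dump(b,open('bias.json','w'))
tz=o['wrist_torque'][2]-b
print('t%.2f'%o['t'],o['tool_pos'].round(4),'yaw %.4f'%np.radians(a),'q6 %.2f'%o['q'][5],'F',o['contact_force'].round(1),'T',o['wrist_torque'].round(3),'tz %.3f'%tz,'op %.4f g %.1f'%(o['opening'],o['grip_force']))
if len(sys.argv)>1 and sys.argv[1]!='bias': sys.exit(abs(tz)>float(sys.argv[1]))
E
python3 st.py
```

```text
t: 3.13
tool_pos: [0.5229, 0.3086, 0.1477]
tool_rot: [-0.26, -3.127, 0.002]
contact_force: [0.1, 0.1, 1.3]
opening: 0.0598
grip_force: 0.0
t3.13 [0.5229 0.3086 0.1477] yaw 1.4050 q6 -0.99 F [0.1 0.1 1.3] T [-0.026  0.027  0.002] tz 0.002 op 0.0598 g 0.0
```

```bash
python3 -m handwheel '[{"tx":-1,"ty":-0.6,"tz":12,"roll":0},{"tx":0,"ty":0,"tz":12,"roll":0},{"tx":0,"ty":0,"tz":12,"roll":0},{"tx":0,"ty":0,"tz":0,"roll":0},{"tx":0,"ty":0,"tz":0,"roll":0},{"tx":0,"ty":0,"tz":0,"roll":0}]' >/dev/null; python3 st.py bias
python3 -m handwheel '[{"tx":0,"ty":0,"tz":0,"roll":0},{"tx":0,"ty":0,"tz":0,"roll":0},{"tx":0,"ty":0,"tz":0,"roll":0},{"tx":0,"ty":0,"tz":0,"roll":0},{"tx":0,"ty":0,"tz":0,"roll":0},{"tx":0,"ty":0,"tz":0,"roll":0}]' 30 27 >/dev/null; python3 st.py
```

```text
t3.63 [0.5257 0.3069 0.1136] yaw 1.4028 q6 -1.00 F [ 0.5 -0.1  0.2] T [0.011 0.027 0.014] tz 0.000 op 0.0601 g 0.0
t4.13 [0.526  0.3072 0.1143] yaw 1.4030 q6 -1.00 F [-0.9  0.1  4.7] T [ 0.06   0.113 -0.005] tz -0.018 op 0.0373 g 27.4
```

```bash
python3 -m handwheel '[{"tx":0,"ty":0,"tz":0,"roll":-0.02},{"tx":0,"ty":0,"tz":0,"roll":0}]' >/dev/null; python3 st.py 0.1 && python3 -m handwheel '[{"tx":0,"ty":0,"tz":0,"roll":-0.02},{"tx":0,"ty":0,"tz":0,"roll":0}]' >/dev/null && python3 st.py 0.1 && python3 -m handwheel '[{"tx":0,"ty":0,"tz":0,"roll":-0.02},{"tx":0,"ty":0,"tz":0,"roll":0}]' >/dev/null && python3 st.py 0.1 && python3 -m handwheel '[{"tx":0,"ty":0,"tz":0,"roll":-0.02},{"tx":0,"ty":0,"tz":0,"roll":0}]' >/dev/null && python3 st.py 0.1 && python3 -m handwheel '[{"tx":0,"ty":0,"tz":0,"roll":-0.02},{"tx":0,"ty":0,"tz":0,"roll":0}]' >/dev/null && python3 st.py 0.1 && python3 -m handwheel '[{"tx":0,"ty":0,"tz":0,"roll":-0.02},{"tx":0,"ty":0,"tz":0,"roll":0}]' >/dev/null && python3 st.py 0.1
```

```text
t4.30 [0.526  0.3072 0.1143] yaw 1.4244 q6 -1.02 F [-0.  -0.1  6. ] T [ 0.046  0.144 -0.007] tz -0.020 op 0.0368 g 27.5False
```

```bash
sed -i 's/sys.exit(abs(tz)>float(sys.argv\[1\]))/sys.exit(int(abs(tz)>float(sys.argv[1])))/' st.py
python3 -m handwheel '[{"tx":0,"ty":0,"tz":0,"roll":-0.02},{"tx":0,"ty":0,"tz":0,"roll":0}]' >/dev/null; python3 st.py 0.1 && python3 -m handwheel '[{"tx":0,"ty":0,"tz":0,"roll":-0.02},{"tx":0,"ty":0,"tz":0,"roll":0}]' >/dev/null && python3 st.py 0.1 && python3 -m handwheel '[{"tx":0,"ty":0,"tz":0,"roll":-0.02},{"tx":0,"ty":0,"tz":0,"roll":0}]' >/dev/null && python3 st.py 0.1 && python3 -m handwheel '[{"tx":0,"ty":0,"tz":0,"roll":-0.02},{"tx":0,"ty":0,"tz":0,"roll":0}]' >/dev/null && python3 st.py 0.1 && python3 -m handwheel '[{"tx":0,"ty":0,"tz":0,"roll":-0.02},{"tx":0,"ty":0,"tz":0,"roll":0}]' >/dev/null && python3 st.py 0.1 && python3 -m handwheel '[{"tx":0,"ty":0,"tz":0,"roll":-0.02},{"tx":0,"ty":0,"tz":0,"roll":0}]' >/dev/null && python3 st.py 0.1 && python3 -m handwheel '[{"tx":0,"ty":0,"tz":0,"roll":-0.02},{"tx":0,"ty":0,"tz":0,"roll":0}]' >/dev/null && python3 st.py 0.1 && python3 -m handwheel '[{"tx":0,"ty":0,"tz":0,"roll":-0.02},{"tx":0,"ty":0,"tz":0,"roll":0}]' >/dev/null && python3 st.py 0.1
```

```text
t4.47 [0.526  0.3073 0.1143] yaw 1.4445 q6 -1.04 F [-0.2  0.6  6. ] T [ 0.009  0.099 -0.044] tz -0.058 op 0.0369 g 27.5
t4.63 [0.526  0.3073 0.1143] yaw 1.4644 q6 -1.06 F [-0.6 -0.1  5.5] T [ 0.038  0.019 -0.005] tz -0.019 op 0.0370 g 27.5
t4.80 [0.526  0.3073 0.1143] yaw 1.4845 q6 -1.08 F [-0.6  0.7  5.7] T [ 0.071  0.056 -0.035] tz -0.049 op 0.0368 g 27.5
t4.97 [0.526  0.3073 0.1143] yaw 1.5044 q6 -1.10 F [-0.1  0.7  5.5] T [ 0.145 -0.008  0.018] tz 0.004 op 0.0365 g 27.5
t5.13 [0.526  0.3073 0.1143] yaw 1.5244 q6 -1.12 F [-0.3  0.5  5.7] T [ 0.112  0.021 -0.051] tz -0.065 op 0.0369 g 27.5
t5.30 [0.526  0.3074 0.1143] yaw 1.5445 q6 -1.14 F [-0.1  1.2  5.1] T [ 0.069  0.03  -0.058] tz -0.072 op 0.0368 g 27.5
t5.47 [0.526  0.3074 0.1143] yaw 1.5643 q6 -1.16 F [-0.9 -0.4  5.4] T [ 0.076  0.043 -0.051] tz -0.065 op 0.0367 g 27.5
t5.63 [0.5261 0.3073 0.1143] yaw 1.5843 q6 -1.18 F [ 0.3 -0.2  5.1] T [ 0.091 -0.012 -0.062] tz -0.075 op 0.0365 g 27.5
```

```bash
python3 -m handwheel '[{"tx":0,"ty":0,"tz":0,"roll":-0.02},{"tx":0,"ty":0,"tz":0,"roll":0}]' >/dev/null; python3 st.py 0.17 && python3 -m handwheel '[{"tx":0,"ty":0,"tz":0,"roll":-0.02},{"tx":0,"ty":0,"tz":0,"roll":0}]' >/dev/null && python3 st.py 0.17 && python3 -m handwheel '[{"tx":0,"ty":0,"tz":0,"roll":-0.02},{"tx":0,"ty":0,"tz":0,"roll":0}]' >/dev/null && python3 st.py 0.17 && python3 -m handwheel '[{"tx":0,"ty":0,"tz":0,"roll":-0.02},{"tx":0,"ty":0,"tz":0,"roll":0}]' >/dev/null && python3 st.py 0.17 && python3 -m handwheel '[{"tx":0,"ty":0,"tz":0,"roll":-0.02},{"tx":0,"ty":0,"tz":0,"roll":0}]' >/dev/null && python3 st.py 0.17 && python3 -m handwheel '[{"tx":0,"ty":0,"tz":0,"roll":-0.02},{"tx":0,"ty":0,"tz":0,"roll":0}]' >/dev/null && python3 st.py 0.17 && python3 -m handwheel '[{"tx":0,"ty":0,"tz":0,"roll":-0.02},{"tx":0,"ty":0,"tz":0,"roll":0}]' >/dev/null && python3 st.py 0.17 && python3 -m handwheel '[{"tx":0,"ty":0,"tz":0,"roll":-0.02},{"tx":0,"ty":0,"tz":0,"roll":0}]' >/dev/null && python3 st.py 0.17
```

```text
t5.80 [0.5261 0.3073 0.1143] yaw 1.6043 q6 -1.20 F [-1.2 -0.1  5.8] T [ 0.061  0.049 -0.013] tz -0.026 op 0.0370 g 27.5
t5.97 [0.5261 0.3073 0.1143] yaw 1.6242 q6 -1.22 F [-0.6  0.9  4.1] T [ 0.1    0.011 -0.026] tz -0.040 op 0.0370 g 27.5
t6.13 [0.5261 0.3074 0.1143] yaw 1.6440 q6 -1.24 F [-0.9  0.5  5.6] T [ 0.227  0.063 -0.131] tz -0.145 op 0.0370 g 27.5
t6.30 [0.5259 0.3077 0.1144] yaw 1.6640 q6 -1.26 F [-1.1  2.3  5.6] T [ 0.268  0.052 -0.171] tz -0.184 op 0.0367 g 27.6
```

```bash
python3 -m handwheel '[{"tx":0,"ty":0,"tz":0,"roll":-0.01},{"tx":0,"ty":0,"tz":0,"roll":0}]' >/dev/null; python3 st.py 0.33 && python3 -m handwheel '[{"tx":0,"ty":0,"tz":0,"roll":-0.01},{"tx":0,"ty":0,"tz":0,"roll":0}]' >/dev/null && python3 st.py 0.33 && python3 -m handwheel '[{"tx":0,"ty":0,"tz":0,"roll":-0.01},{"tx":0,"ty":0,"tz":0,"roll":0}]' >/dev/null && python3 st.py 0.33 && python3 -m handwheel '[{"tx":0,"ty":0,"tz":0,"roll":-0.01},{"tx":0,"ty":0,"tz":0,"roll":0}]' >/dev/null && python3 st.py 0.33
```

```text
t6.47 [0.5259 0.3077 0.1144] yaw 1.6735 q6 -1.27 F [0.5 1.5 4.9] T [ 0.296  0.121 -0.181] tz -0.195 op 0.0372 g 27.6
t6.63 [0.5259 0.3078 0.1143] yaw 1.6833 q6 -1.28 F [-1.5  2.3  4.7] T [ 0.349  0.109 -0.285] tz -0.299 op 0.0367 g 27.6
t6.80 [0.5259 0.3078 0.1143] yaw 1.6931 q6 -1.29 F [-0.7  2.4  5.3] T [ 0.419  0.064 -0.319] tz -0.332 op 0.0370 g 27.6
```

```bash
python3 -m handwheel '[{"tx":0,"ty":0,"tz":0,"roll":-0.006},{"tx":0,"ty":0,"tz":0,"roll":0},{"tx":0,"ty":0,"tz":0,"roll":0}]' >/dev/null; python3 st.py;  python3 -m handwheel '[{"tx":0,"ty":0,"tz":0,"roll":0}]' >/dev/null; python3 st.py
```

```text
t7.05 [0.5259 0.3078 0.1143] yaw 1.6987 q6 -1.29 F [-0.3  2.3  5.3] T [ 0.393  0.049 -0.359] tz -0.373 op 0.0369 g 27.7
t7.13 [0.5259 0.3079 0.1144] yaw 1.6987 q6 -1.29 F [-1.3  2.7  5.1] T [ 0.432  0.078 -0.397] tz -0.411 op 0.0370 g 27.7
```

```bash
python3 -m handwheel '[{"tx":0,"ty":0,"tz":0,"roll":0.03},{"tx":0,"ty":0,"tz":0,"roll":0.03}]' >/dev/null
python3 -m handwheel '[{"tx":0,"ty":0,"tz":0,"roll":0},{"tx":0,"ty":0,"tz":0,"roll":0},{"tx":0,"ty":0,"tz":0,"roll":0},{"tx":0,"ty":0,"tz":-12,"roll":0},{"tx":0,"ty":0,"tz":-20,"roll":0},{"tx":0,"ty":0,"tz":-10,"roll":0.08},{"tx":0,"ty":-20,"tz":0,"roll":0.08},{"tx":0,"ty":-30,"tz":0,"roll":0.075},{"tx":0,"ty":-30,"tz":0,"roll":0},{"tx":0,"ty":0,"tz":0,"roll":0},{"tx":0,"ty":0,"tz":0,"roll":0}]' 60 27 >/dev/null; python3 st.py
```

```text
t8.22 [0.5175 0.2265 0.1559] yaw 1.4023 q6 -1.12 F [0.2 0.4 0.8] T [ 0.023 -0.012 -0.014] tz -0.027 op 0.0601 g 0.0
```

```bash
python3 -m handwheel '[{"tx":7,"ty":1,"tz":0,"roll":0},{"tx":0,"ty":0,"tz":15,"roll":0},{"tx":0,"ty":0,"tz":15,"roll":0},{"tx":0,"ty":0,"tz":12,"roll":0},{"tx":0,"ty":0,"tz":0,"roll":0},{"tx":0,"ty":0,"tz":0,"roll":0}]' >/dev/null; python3 st.py bias
python3 -m handwheel '[{"tx":0,"ty":0,"tz":0,"roll":0},{"tx":0,"ty":0,"tz":0,"roll":0},{"tx":0,"ty":0,"tz":0,"roll":0},{"tx":0,"ty":0,"tz":0,"roll":0},{"tx":0,"ty":0,"tz":0,"roll":0},{"tx":0,"ty":0,"tz":0,"roll":0}]' 30 27 >/dev/null; python3 st.py 0.17 && 
python3 -m handwheel '[{"tx":0,"ty":0,"tz":0,"roll":-0.02},{"tx":0,"ty":0,"tz":0,"roll":0}]' >/dev/null && python3 st.py 0.17 && python3 -m handwheel '[{"tx":0,"ty":0,"tz":0,"roll":-0.02},{"tx":0,"ty":0,"tz":0,"roll":0}]' >/dev/null && python3 st.py 0.17 && python3 -m handwheel '[{"tx":0,"ty":0,"tz":0,"roll":-0.02},{"tx":0,"ty":0,"tz":0,"roll":0}]' >/dev/null && python3 st.py 0.17 && python3 -m handwheel '[{"tx":0,"ty":0,"tz":0,"roll":-0.02},{"tx":0,"ty":0,"tz":0,"roll":0}]' >/dev/null && python3 st.py 0.17 && python3 -m handwheel '[{"tx":0,"ty":0,"tz":0,"roll":-0.02},{"tx":0,"ty":0,"tz":0,"roll":0}]' >/dev/null && python3 st.py 0.17 && python3 -m handwheel '[{"tx":0,"ty":0,"tz":0,"roll":-0.02},{"tx":0,"ty":0,"tz":0,"roll":0}]' >/dev/null && python3 st.py 0.17 && python3 -m handwheel '[{"tx":0,"ty":0,"tz":0,"roll":-0.02},{"tx":0,"ty":0,"tz":0,"roll":0}]' >/dev/null && python3 st.py 0.17 && python3 -m handwheel '[{"tx":0,"ty":0,"tz":0,"roll":-0.02},{"tx":0,"ty":0,"tz":0,"roll":0}]' >/dev/null && python3 st.py 0.17
```

```text
t8.72 [0.5099 0.2301 0.1124] yaw 1.4051 q6 -1.11 F [0.1 0.3 0.2] T [-0.026 -0.088  0.019] tz 0.000 op 0.0601 g 0.0
t9.22 [0.5114 0.2297 0.1145] yaw 1.4039 q6 -1.11 F [-0.6 -0.6  4.3] T [0.003 0.099 0.01 ] tz -0.008 op 0.0369 g 27.4
t9.38 [0.5114 0.2297 0.1144] yaw 1.4253 q6 -1.14 F [-1.3 -0.4  5.5] T [-0.13   0.064 -0.041] tz -0.060 op 0.0370 g 27.5
t9.55 [0.5114 0.2297 0.1144] yaw 1.4453 q6 -1.16 F [-1.1 -0.9  5.1] T [-0.056  0.104  0.011] tz -0.007 op 0.0368 g 27.5
t9.72 [0.5114 0.2297 0.1144] yaw 1.4653 q6 -1.18 F [-1.6 -0.5  5.1] T [-0.072  0.141  0.011] tz -0.008 op 0.0365 g 27.5
t9.88 [0.5114 0.2297 0.1144] yaw 1.4854 q6 -1.20 F [-1.3 -0.6  6.3] T [-0.12   0.081 -0.004] tz -0.023 op 0.0366 g 27.5
t10.05 [0.5114 0.2297 0.1144] yaw 1.5053 q6 -1.22 F [-0.5 -1.4  5. ] T [-0.096  0.142 -0.063] tz -0.081 op 0.0367 g 27.5
t10.22 [0.5115 0.2297 0.1144] yaw 1.5252 q6 -1.24 F [-0.9 -0.3  5.7] T [-0.08   0.064 -0.031] tz -0.049 op 0.0370 g 27.5
t10.38 [0.5116 0.2297 0.1144] yaw 1.5449 q6 -1.26 F [ 0.  -1.   5.5] T [-0.014  0.003  0.003] tz -0.016 op 0.0366 g 27.4
t10.55 [0.5115 0.2297 0.1144] yaw 1.5646 q6 -1.28 F [-1.  -1.3  5.7] T [-0.026  0.048 -0.146] tz -0.164 op 0.0369 g 27.5
```

```bash
python3 -m handwheel '[{"tx":0,"ty":0,"tz":0,"roll":-0.01},{"tx":0,"ty":0,"tz":0,"roll":0}]' >/dev/null; python3 st.py 0.33 && python3 -m handwheel '[{"tx":0,"ty":0,"tz":0,"roll":-0.01},{"tx":0,"ty":0,"tz":0,"roll":0}]' >/dev/null && python3 st.py 0.33 && python3 -m handwheel '[{"tx":0,"ty":0,"tz":0,"roll":-0.01},{"tx":0,"ty":0,"tz":0,"roll":0}]' >/dev/null && python3 st.py 0.33 && python3 -m handwheel '[{"tx":0,"ty":0,"tz":0,"roll":-0.01},{"tx":0,"ty":0,"tz":0,"roll":0}]' >/dev/null && python3 st.py 0.33 && python3 -m handwheel '[{"tx":0,"ty":0,"tz":0,"roll":-0.01},{"tx":0,"ty":0,"tz":0,"roll":0}]' >/dev/null && python3 st.py 0.33 && python3 -m handwheel '[{"tx":0,"ty":0,"tz":0,"roll":-0.01},{"tx":0,"ty":0,"tz":0,"roll":0}]' >/dev/null && python3 st.py 0.33
```

```text
t10.72 [0.5116 0.2297 0.1144] yaw 1.5742 q6 -1.28 F [ 0.3 -0.7  5.6] T [-0.071 -0.014 -0.141] tz -0.160 op 0.0370 g 27.5
t10.88 [0.5115 0.2297 0.1144] yaw 1.5842 q6 -1.29 F [-0.6 -1.3  5.9] T [-0.064  0.049 -0.122] tz -0.141 op 0.0368 g 27.5
t11.05 [0.5115 0.2297 0.1144] yaw 1.5942 q6 -1.30 F [ 1.1 -1.1  4.3] T [-0.086  0.042 -0.125] tz -0.143 op 0.0370 g 27.5
t11.22 [0.5116 0.2297 0.1144] yaw 1.6042 q6 -1.31 F [-0.  -1.3  5.5] T [-0.116  0.035 -0.088] tz -0.106 op 0.0367 g 27.5
t11.38 [0.5116 0.2297 0.1144] yaw 1.6142 q6 -1.32 F [ 0.1 -0.6  6. ] T [-0.052  0.038 -0.099] tz -0.118 op 0.0366 g 27.5
t11.55 [0.5116 0.2297 0.1144] yaw 1.6242 q6 -1.33 F [-0.1 -1.2  6.2] T [-0.039  0.021 -0.12 ] tz -0.138 op 0.0367 g 27.5
```

```bash
python3 -m handwheel '[{"tx":0,"ty":0,"tz":0,"roll":-0.02},{"tx":0,"ty":0,"tz":0,"roll":0}]' >/dev/null; python3 st.py 0.22 && python3 -m handwheel '[{"tx":0,"ty":0,"tz":0,"roll":-0.02},{"tx":0,"ty":0,"tz":0,"roll":0}]' >/dev/null && python3 st.py 0.22 && python3 -m handwheel '[{"tx":0,"ty":0,"tz":0,"roll":-0.02},{"tx":0,"ty":0,"tz":0,"roll":0}]' >/dev/null && python3 st.py 0.22 && python3 -m handwheel '[{"tx":0,"ty":0,"tz":0,"roll":-0.02},{"tx":0,"ty":0,"tz":0,"roll":0}]' >/dev/null && python3 st.py 0.22 && python3 -m handwheel '[{"tx":0,"ty":0,"tz":0,"roll":-0.02},{"tx":0,"ty":0,"tz":0,"roll":0}]' >/dev/null && python3 st.py 0.22 && python3 -m handwheel '[{"tx":0,"ty":0,"tz":0,"roll":-0.02},{"tx":0,"ty":0,"tz":0,"roll":0}]' >/dev/null && python3 st.py 0.22 && python3 -m handwheel '[{"tx":0,"ty":0,"tz":0,"roll":-0.02},{"tx":0,"ty":0,"tz":0,"roll":0}]' >/dev/null && python3 st.py 0.22 && python3 -m handwheel '[{"tx":0,"ty":0,"tz":0,"roll":-0.02},{"tx":0,"ty":0,"tz":0,"roll":0}]' >/dev/null && python3 st.py 0.22 && python3 -m handwheel '[{"tx":0,"ty":0,"tz":0,"roll":-0.02},{"tx":0,"ty":0,"tz":0,"roll":0}]' >/dev/null && python3 st.py 0.22 && python3 -m handwheel '[{"tx":0,"ty":0,"tz":0,"roll":-0.02},{"tx":0,"ty":0,"tz":0,"roll":0}]' >/dev/null && python3 st.py 0.22
```

```text
t11.72 [0.5115 0.2297 0.1144] yaw 1.6445 q6 -1.36 F [-1.5 -0.3  5.8] T [-0.064 -0.05  -0.116] tz -0.135 op 0.0368 g 27.5
t11.88 [0.5115 0.2297 0.1144] yaw 1.6645 q6 -1.38 F [ 0.4 -1.2  5.3] T [-0.048 -0.007 -0.09 ] tz -0.109 op 0.0371 g 27.5
t12.05 [0.5115 0.2297 0.1144] yaw 1.6845 q6 -1.40 F [ 0.3 -1.4  5.4] T [-0.056  0.074 -0.054] tz -0.073 op 0.0369 g 27.5
t12.22 [0.5115 0.2297 0.1144] yaw 1.7045 q6 -1.42 F [-0.1 -1.6  5.9] T [-0.042  0.025 -0.112] tz -0.130 op 0.0371 g 27.5
t12.38 [0.5115 0.2297 0.1144] yaw 1.7245 q6 -1.44 F [ 0.3 -1.3  4.4] T [-0.084  0.019 -0.117] tz -0.136 op 0.0368 g 27.5
t12.55 [0.5115 0.2297 0.1144] yaw 1.7445 q6 -1.46 F [ 0.4 -1.3  5.7] T [-0.028  0.042 -0.098] tz -0.117 op 0.0367 g 27.5
t12.72 [0.5115 0.2297 0.1144] yaw 1.7645 q6 -1.48 F [ 0.6 -1.   5. ] T [-0.08   0.053 -0.114] tz -0.132 op 0.0370 g 27.5
t12.88 [0.5115 0.2297 0.1144] yaw 1.7845 q6 -1.50 F [-0.2 -0.7  5.5] T [-0.049  0.013 -0.113] tz -0.132 op 0.0369 g 27.5
t13.05 [0.5115 0.2297 0.1144] yaw 1.8045 q6 -1.52 F [-0.6 -0.3  6. ] T [-0.063  0.091 -0.125] tz -0.143 op 0.0368 g 27.5
t13.22 [0.5115 0.2297 0.1144] yaw 1.8245 q6 -1.54 F [-0.1 -0.5  5.6] T [-0.106  0.068 -0.089] tz -0.108 op 0.0367 g 27.5
```

Middle cap yields at a steady ~0.12 N m over far more than the free play, so it is the loose one. The right cap comes next, as the order requires.

```bash
python3 -m handwheel '[{"tx":0,"ty":0,"tz":0,"roll":0.03},{"tx":0,"ty":0,"tz":0,"roll":0.03}]' >/dev/null
python3 -m handwheel '[{"tx":0,"ty":0,"tz":0,"roll":0},{"tx":0,"ty":0,"tz":0,"roll":0},{"tx":0,"ty":0,"tz":0,"roll":0},{"tx":0,"ty":0,"tz":-12,"roll":0},{"tx":0,"ty":0,"tz":-20,"roll":0},{"tx":0,"ty":0,"tz":-10,"roll":0.12},{"tx":0,"ty":0,"tz":0,"roll":0.12},{"tx":0,"ty":0,"tz":0,"roll":0.12},{"tx":0,"ty":-30,"tz":0,"roll":0},{"tx":0,"ty":-30,"tz":0,"roll":0},{"tx":0,"ty":-20,"tz":0,"roll":0},{"tx":0,"ty":0,"tz":0,"roll":0}]' 60 27 >/dev/null; python3 -m handwheel '[{"tx":0,"ty":0,"tz":0,"roll":0}]' >/dev/null; python3 st.py
```

```text
t14.47 [0.4975 0.1502 0.1559] yaw 1.4025 q6 -1.25 F [-0.2  0.4  0.3] T [-0.002 -0.019  0.009] tz -0.010 op 0.0599 g 0.0
```

```bash
python3 -m handwheel '[{"tx":0.8,"ty":1.5,"tz":0,"roll":0},{"tx":0,"ty":0,"tz":15,"roll":0},{"tx":0,"ty":0,"tz":15,"roll":0},{"tx":0,"ty":0,"tz":12,"roll":0},{"tx":0,"ty":0,"tz":0,"roll":0},{"tx":0,"ty":0,"tz":0,"roll":0}]' >/dev/null; python3 st.py bias
python3 -m handwheel '[{"tx":0,"ty":0,"tz":0,"roll":0},{"tx":0,"ty":0,"tz":0,"roll":0},{"tx":0,"ty":0,"tz":0,"roll":0},{"tx":0,"ty":0,"tz":0,"roll":0},{"tx":0,"ty":0,"tz":0,"roll":0},{"tx":0,"ty":0,"tz":0,"roll":0}]' 30 27 >/dev/null; python3 st.py 0.17 && 
python3 -m handwheel '[{"tx":0,"ty":0,"tz":0,"roll":-0.02},{"tx":0,"ty":0,"tz":0,"roll":0}]' >/dev/null && python3 st.py 0.17 && python3 -m handwheel '[{"tx":0,"ty":0,"tz":0,"roll":-0.02},{"tx":0,"ty":0,"tz":0,"roll":0}]' >/dev/null && python3 st.py 0.17 && python3 -m handwheel '[{"tx":0,"ty":0,"tz":0,"roll":-0.02},{"tx":0,"ty":0,"tz":0,"roll":0}]' >/dev/null && python3 st.py 0.17 && python3 -m handwheel '[{"tx":0,"ty":0,"tz":0,"roll":-0.02},{"tx":0,"ty":0,"tz":0,"roll":0}]' >/dev/null && python3 st.py 0.17 && python3 -m handwheel '[{"tx":0,"ty":0,"tz":0,"roll":-0.02},{"tx":0,"ty":0,"tz":0,"roll":0}]' >/dev/null && python3 st.py 0.17 && python3 -m handwheel '[{"tx":0,"ty":0,"tz":0,"roll":-0.02},{"tx":0,"ty":0,"tz":0,"roll":0}]' >/dev/null && python3 st.py 0.17 && python3 -m handwheel '[{"tx":0,"ty":0,"tz":0,"roll":-0.02},{"tx":0,"ty":0,"tz":0,"roll":0}]' >/dev/null && python3 st.py 0.17 && python3 -m handwheel '[{"tx":0,"ty":0,"tz":0,"roll":-0.02},{"tx":0,"ty":0,"tz":0,"roll":0}]' >/dev/null && python3 st.py 0.17 && python3 -m handwheel '[{"tx":0,"ty":0,"tz":0,"roll":-0.02},{"tx":0,"ty":0,"tz":0,"roll":0}]' >/dev/null && python3 st.py 0.17 && python3 -m handwheel '[{"tx":0,"ty":0,"tz":0,"roll":-0.02},{"tx":0,"ty":0,"tz":0,"roll":0}]' >/dev/null && python3 st.py 0.17 && python3 -m handwheel '[{"tx":0,"ty":0,"tz":0,"roll":-0.02},{"tx":0,"ty":0,"tz":0,"roll":0}]' >/dev/null && python3 st.py 0.17 && python3 -m handwheel '[{"tx":0,"ty":0,"tz":0,"roll":-0.02},{"tx":0,"ty":0,"tz":0,"roll":0}]' >/dev/null && python3 st.py 0.17
```

```text
t14.97 [0.4962 0.1528 0.1125] yaw 1.4050 q6 -1.25 F [ 0.1 -0.3  0.3] T [ 0.058  0.027 -0.012] tz 0.000 op 0.0599 g 0.0
t15.47 [0.4977 0.1523 0.1144] yaw 1.4039 q6 -1.25 F [0.7 0.1 3.8] T [-0.067 -0.044 -0.013] tz -0.001 op 0.0366 g 27.4
t15.63 [0.4977 0.1523 0.1144] yaw 1.4251 q6 -1.27 F [ 0.4 -1.4  6.2] T [-0.143 -0.046  0.006] tz 0.019 op 0.0368 g 27.6
t15.80 [0.4977 0.1523 0.1144] yaw 1.4451 q6 -1.29 F [ 0.6 -1.4  5.6] T [-0.171 -0.002  0.009] tz 0.022 op 0.0369 g 27.6
t15.97 [0.4977 0.1523 0.1144] yaw 1.4651 q6 -1.31 F [ 0.7 -1.4  6.3] T [-0.15  -0.029 -0.008] tz 0.004 op 0.0366 g 27.6
t16.13 [0.4977 0.1523 0.1144] yaw 1.4851 q6 -1.33 F [-0.1 -1.4  6. ] T [-0.18  -0.033  0.009] tz 0.021 op 0.0370 g 27.6
t16.30 [0.4977 0.1523 0.1143] yaw 1.5050 q6 -1.35 F [ 0.7 -0.6  6.1] T [-0.187 -0.118 -0.011] tz 0.001 op 0.0373 g 27.5
t16.47 [0.4978 0.1522 0.1143] yaw 1.5246 q6 -1.37 F [ 0.7 -1.7  6.4] T [-0.141 -0.183 -0.085] tz -0.073 op 0.0367 g 27.5
t16.63 [0.4979 0.1521 0.1143] yaw 1.5441 q6 -1.39 F [ 1.6 -2.5  6.4] T [-0.234 -0.204 -0.152] tz -0.140 op 0.0371 g 27.6
t16.80 [0.498  0.1519 0.1143] yaw 1.5637 q6 -1.41 F [ 2.3 -2.8  4.5] T [-0.35  -0.316 -0.222] tz -0.210 op 0.0372 g 27.6
```

```bash
python3 -m handwheel '[{"tx":0,"ty":0,"tz":0,"roll":-0.01},{"tx":0,"ty":0,"tz":0,"roll":0}]' >/dev/null; python3 st.py 0.36 && python3 -m handwheel '[{"tx":0,"ty":0,"tz":0,"roll":-0.01},{"tx":0,"ty":0,"tz":0,"roll":0}]' >/dev/null && python3 st.py 0.36 && python3 -m handwheel '[{"tx":0,"ty":0,"tz":0,"roll":-0.008},{"tx":0,"ty":0,"tz":0,"roll":0}]' >/dev/null && python3 st.py 0.36 && python3 -m handwheel '[{"tx":0,"ty":0,"tz":0,"roll":-0.008},{"tx":0,"ty":0,"tz":0,"roll":0}]' >/dev/null && python3 st.py 0.36; python3 -m handwheel '[{"tx":0,"ty":0,"tz":0,"roll":0}]' >/dev/null; python3 st.py
```

```text
t16.97 [0.498  0.1518 0.1143] yaw 1.5732 q6 -1.42 F [ 2.4 -3.2  5.5] T [-0.417 -0.314 -0.28 ] tz -0.268 op 0.0370 g 27.6
t17.13 [0.498  0.1518 0.1143] yaw 1.5830 q6 -1.43 F [ 2.8 -2.6  5.6] T [-0.393 -0.254 -0.328] tz -0.316 op 0.0370 g 27.7
t17.30 [0.4979 0.1517 0.1143] yaw 1.5909 q6 -1.44 F [ 1.3 -3.5  6.4] T [-0.476 -0.214 -0.357] tz -0.345 op 0.0368 g 27.7
t17.47 [0.4978 0.1517 0.1143] yaw 1.5989 q6 -1.45 F [ 0.8 -3.   6.5] T [-0.467 -0.169 -0.344] tz -0.332 op 0.0372 g 27.7
t17.55 [0.4978 0.1516 0.1143] yaw 1.5986 q6 -1.44 F [ 1.  -3.5  5.8] T [-0.539 -0.151 -0.403] tz -0.391 op 0.0368 g 27.7
```

```bash
python3 -m handwheel '[{"tx":0,"ty":0,"tz":0,"roll":-0.005},{"tx":0,"ty":0,"tz":0,"roll":0},{"tx":0,"ty":0,"tz":0,"roll":0}]' >/dev/null; python3 st.py
python3 -m handwheel '[{"tx":0,"ty":0,"tz":0,"roll":0.03},{"tx":0,"ty":0,"tz":0,"roll":0.03}]' >/dev/null
python3 -m handwheel '[{"tx":0,"ty":0,"tz":0,"roll":0},{"tx":0,"ty":0,"tz":0,"roll":0},{"tx":0,"ty":0,"tz":0,"roll":0},{"tx":0,"ty":0,"tz":-12,"roll":0},{"tx":0,"ty":0,"tz":-20,"roll":0},{"tx":0,"ty":0,"tz":-30,"roll":0},{"tx":-25,"ty":8,"tz":-30,"roll":0.1},{"tx":-25,"ty":8,"tz":-30,"roll":0.04},{"tx":0,"ty":8,"tz":0,"roll":0},{"tx":0,"ty":0,"tz":0,"roll":0},{"tx":0,"ty":0,"tz":0,"roll":0}]' 66 30 >/dev/null; python3 st.py; python3 look.py 4
```

```text
t17.80 [0.4978 0.1516 0.1143] yaw 1.6035 q6 -1.45 F [-0.1 -4.5  6. ] T [-0.525 -0.13  -0.396] tz -0.384 op 0.0368 g 27.8
t18.88 [0.5487 0.1725 0.235 ] yaw 1.4061 q6 -1.23 F [ 0.5  0.7 -1.3] T [-0.056  0.014 -0.   ] tz 0.012 op 0.0661 g 0.0
18.8833 [0.5487 0.1725 0.235 ] [-2.58e-01 -3.13e+00  1.00e-03]
```

View pics/w4.png

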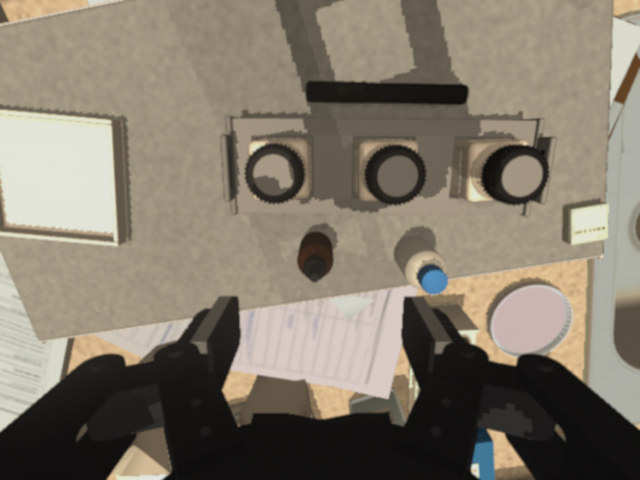

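Caps are at (275,172), (395,174) and (515,174), and all three bottles still stand in their wells. Measuring the middle body for the grasp.

Run:
```python
from h import *
im=cv2.imread("pics/w4.png"); z=np.load("pics/w4.npz"); P=cloud('wrist',z['d'],z['T']); H=P[...,2]
for y0,x0 in((.151,.496),(.229,.510),(.308,.524)):
    for lo,hi in((.1,.112),(.1325,.143)):
        e=P[(H>lo)&(H<hi)&(abs(P[...,1]-y0)<.03)&(abs(P[...,0]-x0)<.03)]
        print(y0,len(e),np.round(np.concatenate([np.ravel(v) for v in cv2.minAreaRect((e[:,:2]*1000).astype(np.float32))]),1),np.median(e[:,2]).round(4), cv2.minEnclosingCircle((e[:,:2]*1000).astype(np.float32)))
p=P[(H>.07)&(H<.08)&(abs(P[...,1]-.23)<.15)&(abs(P[...,0]-.51)<.06)];print('plate',np.median(p[:,2]))
t=P[(H>.036)&(H<.048)&(im.min(2)>150)&(P[...,1]<0)];print('tray floor',len(t),np.median(t[:,2]))
```

```text
0.151 890 [497.1 150.8  44.1  43.8  82.5] 0.106 ((497.2208251953125, 151.04898071289062), 28.649375915527344)
0.151 2783 [497.2 151.   39.   38.5  82.4] 0.139 ((497.4193420410156, 150.600830078125), 19.88602638244629)
0.229 943 [511.  228.6  43.9  43.5  80.6] 0.1062 ((510.9560241699219, 228.96527099609375), 28.60921859741211)
0.229 2770 [511.5 229.   38.9  38.7  78.9] 0.139 ((511.1051025390625, 229.24221801757812), 19.879024505615234)
0.308 1240 [524.2 307.3  42.6  43.6  84.4] 0.1063 ((523.9925537109375, 308.017333984375), 28.502988815307617)
0.308 2881 [524.4 308.5  39.5  38.9  76.9] 0.1391 ((523.9743041992188, 308.52655029296875), 20.337400436401367)
plate 0.07711829405863699
tray floor 11988 0.04110441946595442
```

```bash
python3 -m handwheel '[{"tx":23,"ty":25,"tz":0,"roll":0},{"tx":23,"ty":25,"tz":0,"roll":0},{"tx":0,"ty":0,"tz":0,"roll":0.121},{"tx":0,"ty":0,"tz":0,"roll":0.121},{"tx":0,"ty":0,"tz":0,"roll":0.121},{"tx":0,"ty":0,"tz":0,"roll":0.121},{"tx":0,"ty":0,"tz":0,"roll":0.121},{"tx":0,"ty":0,"tz":0,"roll":0.121},{"tx":0,"ty":0,"tz":0,"roll":0.121},{"tx":0,"ty":0,"tz":0,"roll":0.121},{"tx":0,"ty":0,"tz":0,"roll":0.121},{"tx":0,"ty":0,"tz":0,"roll":0.121}]' >/dev/null
python3 -m handwheel '[{"tx":0,"ty":0,"tz":0,"roll":0.121},{"tx":0,"ty":0,"tz":0,"roll":0.121},{"tx":0,"ty":0,"tz":0,"roll":0.119},{"tx":0,"ty":0,"tz":30,"roll":0},{"tx":0,"ty":0,"tz":30,"roll":0},{"tx":0,"ty":0,"tz":0,"roll":0},{"tx":0,"ty":0,"tz":0,"roll":0}]' >/dev/null; python3 st.py
```

```text
t20.52 [0.5094 0.2283 0.1719] yaw -0.1659 q6 0.45 F [ 0.1 -0.3  0.5] T [ 0.049 -0.011 -0.052] tz -0.040 op 0.0662 g 0.0
```

```bash
python3 -m handwheel '[{"tx":1,"ty":1.5,"tz":0,"roll":0},{"tx":0,"ty":0,"tz":25,"roll":0},{"tx":0,"ty":0,"tz":25,"roll":0},{"tx":0,"ty":0,"tz":18,"roll":0},{"tx":0,"ty":0,"tz":12,"roll":0},{"tx":0,"ty":0,"tz":11,"roll":0},{"tx":0,"ty":0,"tz":0,"roll":0},{"tx":0,"ty":0,"tz":0,"roll":0},{"tx":0,"ty":0,"tz":0,"roll":0}]' >/dev/null; python3 st.py
python3 -m handwheel '[{"tx":0,"ty":0,"tz":0,"roll":0},{"tx":0,"ty":0,"tz":0,"roll":0},{"tx":0,"ty":0,"tz":0,"roll":0},{"tx":0,"ty":0,"tz":0,"roll":0},{"tx":0,"ty":0,"tz":0,"roll":0},{"tx":0,"ty":0,"tz":0,"roll":0}]' 36 40 >/dev/null; python3 st.py
```

```text
t21.27 [0.5149 0.2304 0.086 ] yaw -0.1659 q6 0.45 F [0.5 0.5 0.9] T [0.    0.007 0.047] tz 0.059 op 0.0659 g 0.0
t21.77 [0.5127 0.2308 0.0859] yaw -0.1661 q6 0.45 F [-7.1  0.9  7.4] T [ 0.174  1.34  -0.072] tz -0.060 op 0.0431 g 42.2
```

```bash
python3 -m handwheel '[{"tx":0,"ty":0,"tz":0,"roll":0},{"tx":0,"ty":0,"tz":0,"roll":0},{"tx":0,"ty":-1,"tz":3,"roll":0},{"tx":0,"ty":0,"tz":3,"roll":0},{"tx":0,"ty":0,"tz":0,"roll":0},{"tx":0,"ty":0,"tz":0,"roll":0}]' 58 30 >/dev/null; python3 st.py
python3 -m handwheel '[{"tx":0,"ty":0,"tz":0,"roll":0},{"tx":0,"ty":0,"tz":0,"roll":0},{"tx":0,"ty":0,"tz":0,"roll":0},{"tx":0,"ty":0,"tz":0,"roll":0},{"tx":0,"ty":0,"tz":0,"roll":0},{"tx":0,"ty":0,"tz":0,"roll":0}]' 36 40 >/dev/null; python3 st.py
python3 -m handwheel '[{"tx":0,"ty":0,"tz":-5,"roll":0},{"tx":0,"ty":0,"tz":-5,"roll":0},{"tx":0,"ty":0,"tz":0,"roll":0},{"tx":0,"ty":0,"tz":0,"roll":0}]' >/dev/null; python3 st.py
```

```text
t22.27 [0.5124 0.23   0.0777] yaw -0.1661 q6 0.46 F [ 0.8 -0.2 -0.2] T [-0.053 -0.018 -0.032] tz -0.019 op 0.0578 g 0.0
t22.77 [0.5126 0.2302 0.0784] yaw -0.1660 q6 0.46 F [-2.2 -0.2  1.2] T [ 0.005  0.363 -0.005] tz 0.007 op 0.0433 g 42.2
t23.10 [0.5126 0.2303 0.0886] yaw -0.1661 q6 0.46 F [-0.3 -0.2  0.5] T [ 0.015  0.298 -0.053] tz -0.041 op 0.0434 g 42.2
```

```bash
python3 -m handwheel '[{"tx":0,"ty":0,"tz":-12,"roll":0},{"tx":0,"ty":0,"tz":-18,"roll":0},{"tx":0,"ty":0,"tz":-22,"roll":0},{"tx":0,"ty":0,"tz":-22,"roll":0},{"tx":0,"ty":0,"tz":-22,"roll":0},{"tx":0,"ty":0,"tz":-18,"roll":0},{"tx":0,"ty":0,"tz":-8,"roll":0},{"tx":0,"ty":0,"tz":0,"roll":0},{"tx":0,"ty":0,"tz":0,"roll":0}]' >/dev/null; python3 st.py
python3 - <<'E'
from h import *
im,d=optics.get_image('side'); cv2.imwrite("pics/side5.png",im[:,:,::-1])
E
```

```text
t23.85 [0.5129 0.2301 0.2105] yaw -0.1660 q6 0.46 F [ 0.4  0.4 -0.5] T [-0.001  0.04   0.041] tz 0.053 op 0.0435 g 42.2
```

View pics/side5.png

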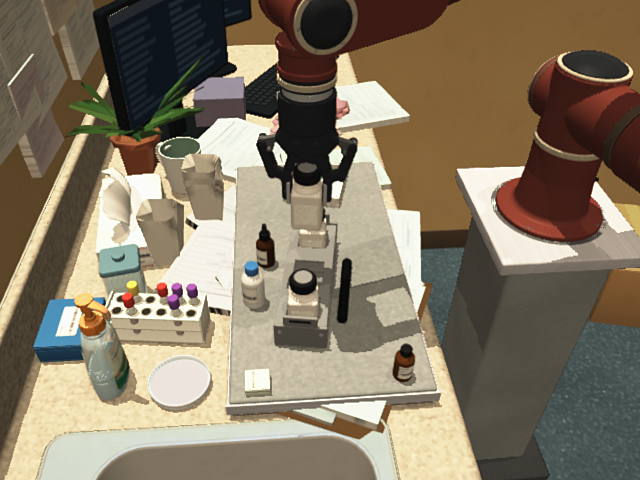

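The side view shows the bottle held upright and clear above the carrier (cap at about (307,175)), with the other two still in their wells. Carrying it over the tray.

```bash
python3 -m handwheel '[{"tx":-10,"ty":0,"tz":0,"roll":0},{"tx":-22,"ty":1,"tz":0,"roll":0},{"tx":-30,"ty":1,"tz":0,"roll":0},{"tx":-30,"ty":1,"tz":0,"roll":0},{"tx":-32,"ty":1,"tz":0,"roll":0},{"tx":-32,"ty":1,"tz":0,"roll":0},{"tx":-32,"ty":1,"tz":0,"roll":0},{"tx":-32,"ty":1,"tz":0,"roll":0},{"tx":-30,"ty":1,"tz":0,"roll":0},{"tx":-24,"ty":1,"tz":0,"roll":0},{"tx":-13,"ty":1,"tz":0,"roll":0},{"tx":0,"ty":0,"tz":0,"roll":0}]' >/dev/null
python3 -m handwheel '[{"tx":0,"ty":0,"tz":0,"roll":0},{"tx":0,"ty":0,"tz":25,"roll":0},{"tx":0,"ty":0,"tz":25,"roll":0},{"tx":0,"ty":0,"tz":25,"roll":0},{"tx":0,"ty":0,"tz":15,"roll":0},{"tx":0,"ty":0,"tz":0,"roll":0},{"tx":0,"ty":0,"tz":0,"roll":0},{"tx":0,"ty":0,"tz":0,"roll":0}]' >/dev/null; python3 st.py
```

```text
t25.57 [ 0.4758 -0.0542  0.1213] yaw -0.1650 q6 -0.10 F [ 0.7  0.2 -1.5] T [ 0.026 -0.008  0.044] tz 0.056 op 0.0435 g 42.1
```

```bash
python3 -m handwheel '[{"tx":0,"ty":0,"tz":15,"roll":0},{"tx":0,"ty":0,"tz":12,"roll":0},{"tx":0,"ty":0,"tz":8,"roll":0},{"tx":0,"ty":0,"tz":4,"roll":0},{"tx":0,"ty":0,"tz":0,"roll":0},{"tx":0,"ty":0,"tz":0,"roll":0},{"tx":0,"ty":0,"tz":0,"roll":0}]' >/dev/null; python3 st.py
python3 -m handwheel '[{"tx":0,"ty":0,"tz":1,"roll":0},{"tx":0,"ty":0,"tz":1,"roll":0},{"tx":0,"ty":0,"tz":0,"roll":0},{"tx":0,"ty":0,"tz":0,"roll":0}]' >/dev/null; python3 st.py
```

```text
t26.15 [ 0.4757 -0.0547  0.0819] yaw -0.1661 q6 -0.10 F [ 0.7  0.2 -1.2] T [-0.035  0.023 -0.011] tz 0.001 op 0.0433 g 42.2
t26.48 [ 0.4752 -0.0546  0.0794] yaw -0.1660 q6 -0.10 F [-0.2  1.  -1.4] T [-0.04   0.024 -0.016] tz -0.004 op 0.0437 g 42.2
```

```bash
python3 -m handwheel '[{"tx":0,"ty":0,"tz":1,"roll":0},{"tx":0,"ty":0,"tz":1,"roll":0},{"tx":0,"ty":0,"tz":0,"roll":0},{"tx":0,"ty":0,"tz":0,"roll":0}]' >/dev/null; python3 st.py
python3 -m handwheel '[{"tx":0,"ty":0,"tz":0.5,"roll":0},{"tx":0,"ty":0,"tz":0.5,"roll":0},{"tx":0,"ty":0,"tz":0,"roll":0}]' >/dev/null; python3 st.py
```

```text
t26.82 [ 0.4751 -0.0545  0.0772] yaw -0.1660 q6 -0.10 F [ 0.4 -0.8 -2.1] T [ 0.045  0.01  -0.007] tz 0.005 op 0.0434 g 42.2
t27.07 [ 0.4752 -0.0545  0.0763] yaw -0.1660 q6 -0.10 F [-0.6 -0.8 -2.7] T [-0.027  0.01  -0.04 ] tz -0.028 op 0.0433 g 42.2
```

```bash
for i in 1; do python3 -m handwheel '[{"tx":0,"ty":0,"tz":0.7,"roll":0},{"tx":0,"ty":0,"tz":0,"roll":0}]' >/dev/null; python3 st.py; done; python3 -m handwheel '[{"tx":0,"ty":0,"tz":0.7,"roll":0},{"tx":0,"ty":0,"tz":0,"roll":0}]' >/dev/null; python3 st.py
```

```text
t27.23 [ 0.4753 -0.0545  0.0763] yaw -0.1659 q6 -0.10 F [-2.1  0.4  4.3] T [ 0.141  0.477 -0.03 ] tz -0.018 op 0.0438 g 42.7
t27.40 [ 0.4753 -0.0546  0.0763] yaw -0.1658 q6 -0.10 F [-5.8  1.4  9. ] T [ 0.189  0.927 -0.006] tz 0.006 op 0.0431 g 43.3
```

Touchdown on the tray floor: Fz is up and z has stopped. Backing off the preload, releasing and retreating straight up.

```bash
python3 -m handwheel '[{"tx":0,"ty":0,"tz":-1,"roll":0},{"tx":0,"ty":0,"tz":0,"roll":0}]' >/dev/null; python3 st.py
python3 -m handwheel '[{"tx":0,"ty":0,"tz":0,"roll":0},{"tx":0,"ty":0,"tz":0,"roll":0},{"tx":0,"ty":0,"tz":0,"roll":0},{"tx":0,"ty":0,"tz":0,"roll":0},{"tx":0,"ty":0,"tz":0,"roll":0}]' 62 >/dev/null; python3 st.py
python3 -m handwheel '[{"tx":0,"ty":0,"tz":-10,"roll":0},{"tx":0,"ty":0,"tz":-20,"roll":0},{"tx":0,"ty":0,"tz":-30,"roll":0},{"tx":0,"ty":0,"tz":-30,"roll":0},{"tx":0,"ty":0,"tz":-30,"roll":0},{"tx":-30,"ty":0,"tz":-20,"roll":0},{"tx":-30,"ty":0,"tz":0,"roll":0},{"tx":0,"ty":0,"tz":0,"roll":0},{"tx":0,"ty":0,"tz":0,"roll":0},{"tx":0,"ty":0,"tz":0,"roll":0}]' >/dev/null; python3 st.py; python3 look.py 6
python3 - <<'E'
from h import *
im=cv2.imread("pics/w6.png"); z=np.load("pics/w6.npz"); P=cloud('wrist',z['d'],z['T']); H=P[...,2]
for n,lo,hi in(("body",.097,.11),("cap",.128,.142)):
    m=(H>lo)&(H<hi)&(abs(P[...,0]-.475)<.05)&(abs(P[...,1]+.055)<.05); e=P[m]
    print(n,len(e),np.round(np.concatenate([np.ravel(v) for v in cv2.minAreaRect((e[:,:2]*1000).astype(np.float32))]),1),np.median(e[:,2]).round(4))
E
```

```text
t27.57 [ 0.4756 -0.0546  0.0763] yaw -0.1660 q6 -0.10 F [-0.9  0.8  2.4] T [ 0.063  0.115 -0.068] tz -0.056 op 0.0434 g 42.7
t27.98 [ 0.4751 -0.0545  0.0757] yaw -0.1660 q6 -0.10 F [-0.1  0.2 -0.4] T [ 0.033 -0.002  0.022] tz 0.034 op 0.0620 g 0.0
t28.82 [ 0.465  -0.1134  0.2158] yaw -0.1665 q6 -0.23 F [ 0.2  0.7 -0.7] T [ 0.052 -0.    -0.005] tz 0.007 op 0.0621 g 0.0
28.8167 [ 0.465  -0.1134  0.2158] [-2.398 -2.029 -0.   ]
body 878 [475.3 -55.4  42.8  44.1  80.5] 0.1038
cap 3281 [475.2 -55.3  37.9  38.9  80. ] 0.137
```

View pics/w6.png

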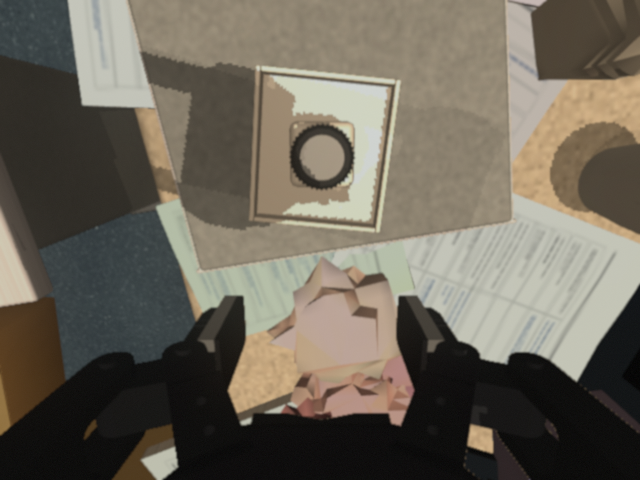

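The bottle stands upright in the middle of the tray: cap at (322,157), cap and body centres agree within 0.2 mm, and the cap top is 2 mm lower than in the carrier. The robot is clear, so I'm handing in.

```bash
python3 -c "
from station import ctrl
print(ctrl.finish_job())"
```

```text
the job is handed in; nothing more can be done
None
```

The loose cap was on the middle-well bottle, which now stands upright in the rework tray; the left and right caps held at about 0.4 N m and their bottles stayed in their wells, and the job is handed in (no verdict was returned).

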